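# Load the see-saw rocker evenly

### The job

Load the see-saw rocker on the lab bench for its balance check: stand the two equal large brass weights upright on its pivoting tray, one flat inside the pan at each end, so that the tray stays level.

Things in the scene. Friction and masses are not known exactly. Their poses are not given: they have to be found in the camera images.
- weight_a_center (a point): One of the two equal brass check weights, 500 g: upright cylinder 40 mm in diameter and 46 mm tall, then a narrow neck and a 26 mm knob, 66 mm tall in all, standing on the bench. The point is on its axis half-way up, 33 mm above its underside; z points up. The other, smaller brass weight (48 mm tall) is a bystander.
- weight_b_center (a point): The other of the two equal brass check weights, 500 g: upright cylinder 40 mm in diameter and 46 mm tall, then a narrow neck and a 26 mm knob, 66 mm tall in all, standing on the bench. The point is on its axis half-way up, 33 mm above its underside; z points up. The other, smaller brass weight (48 mm tall) is a bystander.
- pan_left (a point): Centre of the left (+y) pan of the pivoting aluminium tray (288 x 78 mm, on a white foot). Each pan is a square recess, 70 mm inside, rim 6 mm high. The point is on the pan's floor, 55 mm above the bench when level, and moves with the tray: z normal to the floor, x along the pivot axis, y along the tray from right pan to left. The pivot is at floor height, midway between the pans.
- pan_right (a point): Centre of the floor of the right (-y) pan, as the left one, 210 mm from it; same axes. Soft springs (2.6 N m/rad) hold the empty tray level. One 500 g weight alone tips it to its stop at 8 degrees (its pan 15 mm down, the other 15 mm up); it gives way under a weight pressed down; two equal weights in both pans bring it level.
There are look-alikes about, which are no part of the job. Leave any blue or red look-alike of the part that bears weight_a_center alone.

How it is judged (in metres and radians):
At the end, for the whole second after the job is handed in: One large weight in each pan (centre of the weight within 44 mm of the centre of the pan floor, that is, inside the rim; either weight in either pan), both standing flat on the pan floor (within 5.7 degrees, not leaning on the rim) and at rest, and the tray level within 4.3 degrees (((distance between weight_a_center and pan_left below 0.044 m and distance between weight_b_center and pan_right below 0.044 m) or (distance between weight_a_center and pan_right below 0.044 m and distance between weight_b_center and pan_left below 0.044 m)) and angle between pan_left's own z axis and vertical below 0.075 rad and angle between the z axis of each of weight_a_center, weight_b_center and the z axis of pan_left, either way round below 0.1 rad and linear speed of each of weight_a, weight_b below 0.02 m/s); the robot touches nothing.
It also fails if it takes over 58 s, if anything falls off the work surface, if the arm or the gripper's body presses on something with over 40 N, if the wrist force passes 120 N, or if a joint passes its speed limit or range.

### The arm

A 6-joint arm with a two-finger parallel gripper is mounted at the origin on the work surface. World frame = base frame: x ahead of the robot, y to its left, z up, the work surface at z = 0. Lengths are in m, angles in degrees, forces in N, time in s.
With the tool pointing down it reaches from about 0.35 to 0.925 m from the base axis. Payload 6.4 kg.
Tool frame: the origin (TCP) lies midway between the tips of the shut fingers; the grasp point (between the pads) lies 19 mm behind it; z points along the fingers, y is the direction in which the jaws open and shut (so a half turn about z gives the same grasp; the last joint's range is limited). The gripper opens to 94 mm and grips with 3 to 60 N. Pads are 16 mm wide; open, the fingers measure 119 mm over their backs; the gripper's body (75 mm by 177 mm) begins 78 mm behind the grasp point.
Start: joints at [59.582, 14.043, 89.255, -0, 76.702, -9.975], TCP at [0.227, 0.609, 0.183] pointing down, gripper open.
Joint ranges: [-179.41, 179.41], [-58.25, 129.5], [7.25, 145.43], [-54.29, 234.29], [11.92, 165.04], [-157.13, 157.13]. Speed limits (degrees/s): [147.25, 147.25, 180, 180, 180, 180].

### API

Orientations are given as a 3x3 rotation matrix whose columns are the frame's x, y, z axes.
In Python, from bench import robot gives the robot as it stands.
- The arm moves only by the tool play_rows, never from a script. Its argument "targets" is a list of rows, each a list of 7 numbers: the turn, a rotation vector about the tool's x, y, z in degrees, then the shift along the tool's x, y, z in m, then the opening, from -1 (shut) to 1 (fully open), so that 0 is half open. A call has 1 to 8 rows; each row shifts and turns the commanded pose from where the row before left it, along the tool's axes as they then stand; what a row does not reach is not made up. A row lasts 1/12 s, in which the tool goes at most 41.7 mm and 7.16 degrees, less where a joint would pass 70% of its speed; a pose out of reach is approached as far as the arm can. A call with a gripper value outside its range is refused whole. The fingers move at their own pace and stop on an object; "squeeze" is the grip in N (left out, the last holds). Time passes only in rows, so rows that do not move let the fingers close. It gives the time, the measured TCP pose, the force and the opening at its end, in the units of the state.
- robot.get_obs(): the state, without advancing time (a new reading comes with each control period).
- robot.camera(name): name is "side" or "top" or "wrist"; returns a dict with "color" (480x640x3 uint8, red, green, blue), "intrinsics" (3x3 intrinsics, pixels), "eye" and "orientation" of the camera in the world. Camera axes: x right, y down, z forward; pixel columns grow to the right and rows downward; lengths in m; the calibration is good to about 2 mm. The wrist camera is an equidistant fisheye: a pixel r from the principal point sees the ray r / f radians off the axis. A picture is of the moment at which its call begins. There is no depth.
- robot.finish_job(): hands the job in, once; it reports no verdict.
The state is a dict: "clock": time; "qpos": joint angles; "joint_velocities": joint speeds; "tau": joint torques, N m; "ee_pos": TCP position; "orientation": TCP orientation; "contact_force": force on the tool from outside, world axes, zero at the start; "moment": the same for the moment, N m; "finger_gap": opening from 0.0 (shut) to 1.0 (fully open).
Only numpy, scipy, OpenCV 4.12 (cv2) and the standard library are available. Lean on these libraries where they do the work, as an engineer would, in place of code of your own. Each camera call takes 0.05 s, during which the arm holds its last target.

## Working session

There is one attempt and no reset: what is moved stays moved. The work goes in short steps, Python scripts to look and compute and a tool call to move; the robot and the scene stay as the last step left them, time stands still between calls to the robot, and variables do not carry over. Pictures are saved under pics/ and viewed, and the job is handed in when it is done.

Besides the shell and the picture viewer there is one more tool, called as name(argument=value, ...) on one line, values as JSON. play_rows: Moves the arm, as the interface text tells. Its arguments: {"type":"object","properties":{"targets":{"type":"array","items":{"type":"array","items":{"type":"number"}}},"squeeze":{"type":"number"}},"required":["targets"]}

```bash
mkdir -p pics; ls
python3 - <<'E'
from bench import robot
import cv2,numpy as np
np.set_printoptions(precision=4,suppress=True)
for n in ["side","top","wrist"]:
    c=robot.camera(n); cv2.imwrite(f"pics/{n}0.png",c["color"][:,:,::-1]); print(n,c["intrinsics"],c["eye"],c["orientation"])
o=robot.get_obs()
for k in o: print(k,o[k])
E
```

```text
pics
side [[623.3407   0.     321.6733]
 [  0.     623.3407 237.399 ]
 [  0.       0.       1.    ]] [ 0.3556 -0.5965  0.8932] [[ 0.9728 -0.168   0.1592]
 [-0.231  -0.7492  0.6208]
 [ 0.015  -0.6407 -0.7676]]
top [[486.2839   0.     312.8591]
 [  0.     486.2839 238.4942]
 [  0.       0.       1.    ]] [0.3822 0.0735 0.894 ] [[-0.0176 -0.9905  0.1363]
 [-0.9998  0.0166 -0.0083]
 [ 0.006  -0.1364 -0.9906]]
wrist [[371.6483   0.     316.682 ]
 [  0.     371.6483 242.752 ]
 [  0.       0.       1.    ]] [0.1537 0.6366 0.3838] [[ 0.3489  0.9017  0.2552]
 [ 0.9371 -0.3356 -0.0957]
 [-0.0007  0.2725 -0.9622]]
clock 0.15
qpos [59.5802 14.0758 89.3044  0.0005 76.7016 -9.974 ]
joint_velocities [-0.0511 -0.19   -0.1317  0.0319  0.0533 -0.0547]
tau [ -0.0006 -41.6265 -31.4983   0.0684   0.0315  -0.0001]
ee_pos [0.2268 0.6087 0.1818]
orientation [[-0.937   0.3493 -0.0007]
 [ 0.3493  0.937  -0.0012]
 [ 0.0003 -0.0014 -1.    ]]
contact_force [0.6374 0.0639 0.0596]
moment [-0.0321 -0.0104 -0.0046]
finger_gap 1.0017574168453538
```

View pics/side0.png

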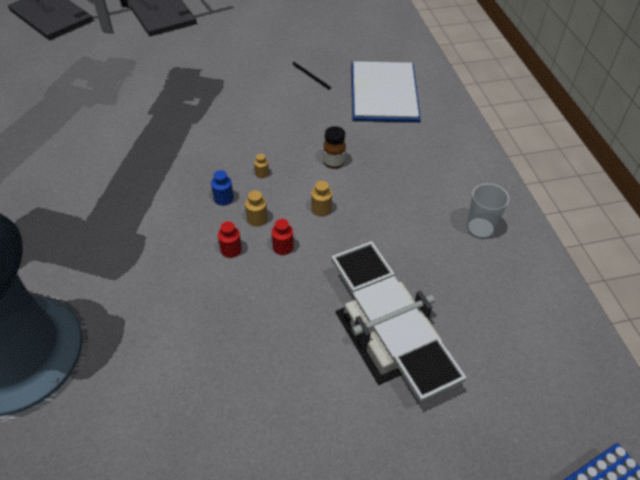

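View pics/top0.png

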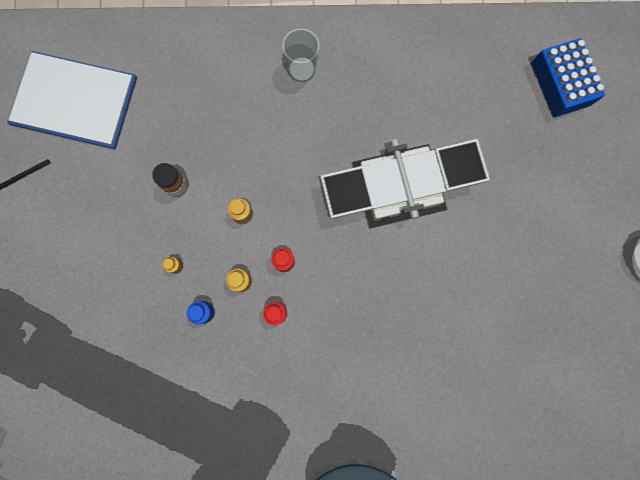

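View pics/wrist0.png

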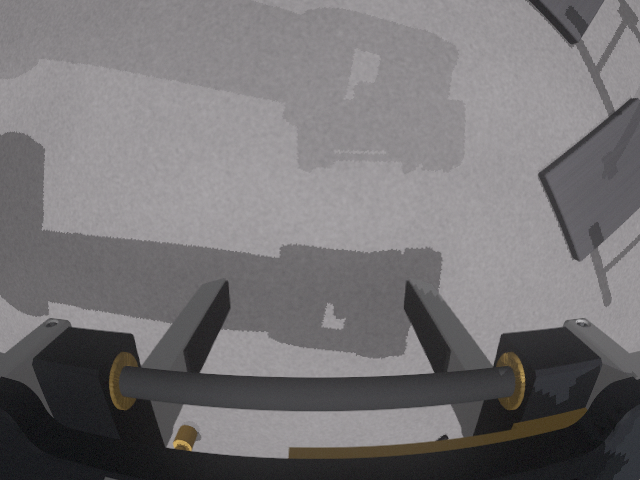

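```bash
cat > h.py <<'E'
import cv2,numpy as np
np.set_printoptions(precision=4,suppress=True)
def ray(c,u,v):
    K=c["intrinsics"]; d=np.array([(u-K[0,2])/K[0,0],(v-K[1,2])/K[1,1],1.]); d=np.array(c["orientation"])@d
    return np.array(c["eye"]),d
def onz(c,u,v,z):
    e,d=ray(c,u,v); return e+d*(z-e[2])/d[2]
def proj(c,p):
    q=np.array(c["orientation"]).T@(np.array(p)-c["eye"]); K=c["intrinsics"]; return K[:2,:2]@(q[:2]/q[2])+K[:2,2]
def crop(c,name,x0,y0,x1,y1,s):
    cv2.imwrite(name,cv2.resize(c["color"][y0:y1,x0:x1,::-1],None,fx=s,fy=s,interpolation=cv2.INTER_CUBIC))
E
python3 - <<'E'
from h import *
from bench import robot
T=robot.camera("top");S=robot.camera("side")
crop(T,"pics/t1.png",150,180,310,340,5);crop(T,"pics/t2.png",310,130,500,230,4);crop(S,"pics/s1.png",200,140,350,270,5)
for c,n in((T,"top"),(S,"side")):
    hsv=cv2.cvtColor(c["color"],cv2.COLOR_RGB2HSV)
    for col,(lo,hi) in dict(y=((12,120,60),(30,255,255)),r=((0,180,60),(6,255,255)),b=((110,180,60),(130,255,255))).items():
        m=cv2.inRange(hsv,lo,hi); k,l,st,ce=cv2.connectedComponentsWithStats(m)
        for i in range(1,k):
            if 60<st[i,4]<2500:
                # silhouette centroid ~ mid-height
                print(n,col,st[i],ce[i],onz(c,*ce[i],0.033 if n=="side" else .045)[:2])
for n,uv in dict(L=(346,190),R=(462,163)).items(): print(n,onz(T,*uv,.055))
E
```

```text
top y [161 170  21  22 112] [174.5446 183.9375] [0.6015 0.3117]
top y [228 198  24  26 449] [239.5813 210.2851] [0.5517 0.1955]
top y [163 257  19  16 246] [172.187  264.6504] [0.457  0.3128]
top y [226 269  25  23 445] [238.0787 279.9528] [0.4283 0.1977]
top r [272 248  22  23 377] [282.4005 259.0531] [0.4635 0.1203]
top r [264 302  22  23 393] [274.3842 313.257 ] [0.3699 0.135 ]
top b [187 302  24  22 401] [198.5436 312.5835] [0.3734 0.2656]
side y [324 142  21  11 119] [333.4958 147.7899] [0.6127 0.326 ]
side y [255 154  13  23 236] [260.9788 165.6822] [0.4593 0.3059]
side y [312 181  19  35 547] [321.2121 198.6782] [0.5552 0.1924]
side y [246 191  21  35 570] [255.7035 208.4596] [0.4301 0.1946]
side r [272 220  20  34 453] [281.8631 235.8852] [0.4649 0.1183]
side r [219 222  21  35 475] [228.7537 238.7242] [0.371  0.1326]
side b [212 171  20  33 454] [221.1938 187.2709] [0.3746 0.2634]
side b [566 454  40  26 107] [585.7944 466.785 ] [ 0.7952 -0.3832]
side b [593 461  29  19  81] [606.2099 470.679 ] [ 0.8202 -0.3944]
L [0.5831 0.0063 0.055 ]
R [ 0.629  -0.2019  0.055 ]
```

View pics/t1.png

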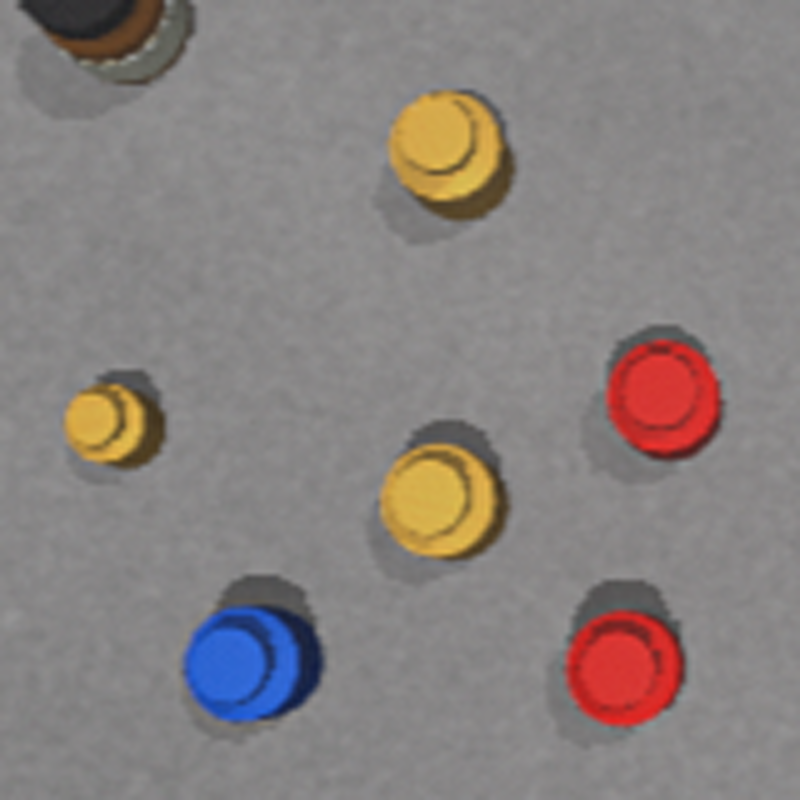

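View pics/t2.png

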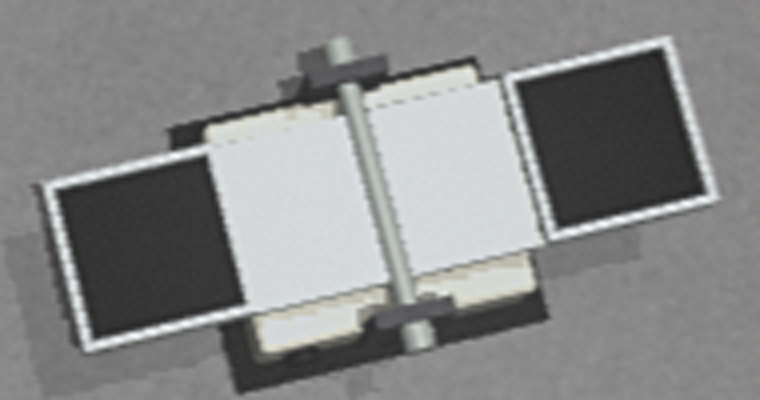

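View pics/s1.png

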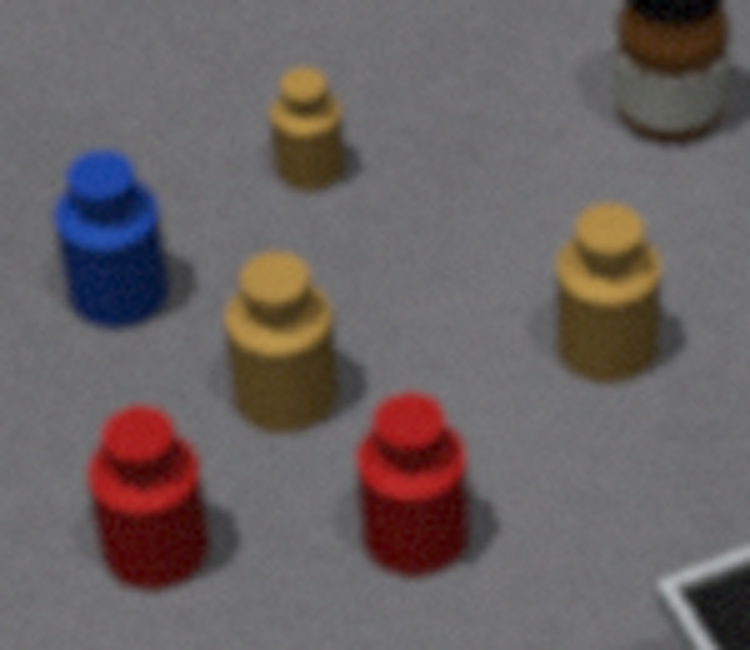

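Run:
```python
from h import *
from bench import robot
T=robot.camera("top");S=robot.camera("side")
for n,u,v,z in (("A knob",237.4,206.4,.066),("A sh",239,209.2,.046),("B knob",235.6,279.8,.066),("B sh",238.4,280.4,.046)): print(n,onz(T,u,v,z))
for n,u,v,z in (("A knob",200+610/5,140+228/5,.066),("B knob",200+275/5,140+277/5,.066)): print("S",n,onz(S,u,v,z))
crop(S,"pics/s2.png",320,230,480,410,4)
# tray rims: white ring contour holes = dark floors
hsv=cv2.cvtColor(T["color"],cv2.COLOR_RGB2HSV)
for c,n,roi in((T,"T",(310,130,500,230)),(S,"S",(320,230,480,410))):
    hsv=cv2.cvtColor(c["color"],cv2.COLOR_RGB2HSV); x0,y0,x1,y1=roi
    m=np.zeros(hsv.shape[:2],np.uint8); m[y0:y1,x0:x1]=cv2.inRange(hsv,(0,0,0),(180,255,62))[y0:y1,x0:x1]
    k,l,st,ce=cv2.connectedComponentsWithStats(m)
    for i in range(1,k):
        if st[i,4]>600: print(n,st[i],ce[i],onz(c,*ce[i],.055))
m=[(346.6,192.2),(462.75,164.7)]
for p in m: print(onz(T,*p,.061))
```

```text
A knob [0.5544 0.1963 0.066 ]
A sh [0.5535 0.1964 0.046 ]
B knob [0.4275 0.1989 0.066 ]
B sh [0.4275 0.197  0.046 ]
S A knob [0.5567 0.1943 0.066 ]
S B knob [0.4313 0.1965 0.066 ]
T [ 440  143   46   43 1361] [462.0404 164.1492] [ 0.6269 -0.2018  0.055 ]
T [ 325  170   46   44 1410] [347.0688 191.4262] [0.5805 0.0045 0.055 ]
S [ 338  246   50   40 1161] [362.2773 265.3178] [0.5822 0.0066 0.055 ]
S [ 336  308   84   96 1047] [368.3935 351.8863] [ 0.5464 -0.1548  0.055 ]
S [ 400  342   60   52 1734] [429.3547 366.9193] [ 0.6284 -0.1996  0.055 ]
[0.5777 0.0059 0.061 ]
[ 0.6241 -0.2011  0.061 ]
```

View pics/s2.png

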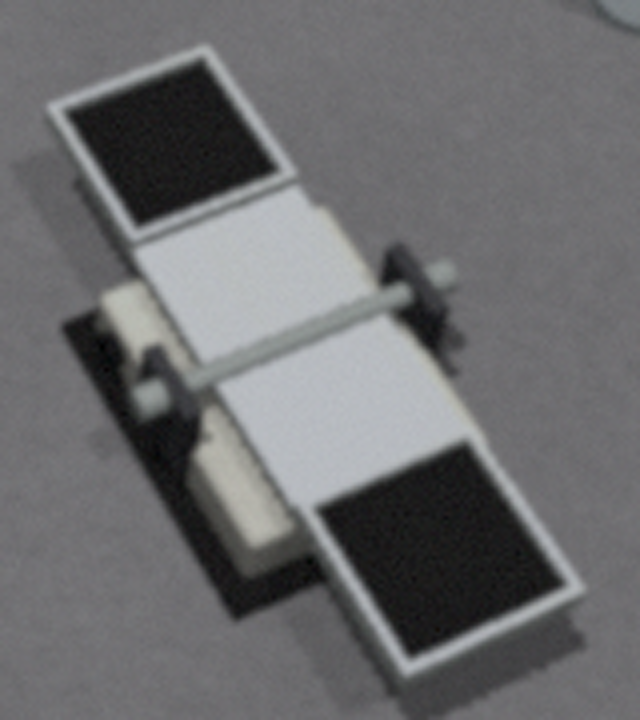

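play_rows(targets=[[0, 0, 7.1, 0, 0, 0, 1], [0, 0, 7.1, 0, 0, 0, 1], [0, 0, 7.1, 0, 0, 0, 1], [0, 0, 7.1, 0, 0, 0, 1], [0, 0, 7.1, 0, 0, 0, 1], [0, 0, 7.1, 0, 0, 0, 1], [0, 0, 7.1, 0, 0, 0, 1], [0, 0, 7.1, 0, 0, 0, 1]])

```text
clock: 1.02
ee_pos: [0.227, 0.609, 0.1826]
orientation: [[-0.215, 0.977, -0.0], [0.977, 0.215, -0.0], [-0.0, -0.0, -1.0]]
contact_force: [0.2, -1.1, 0.8]
finger_gap: 1.002
```

play_rows(targets=[[0, 0, 0, -0.02965, 0.01445, 0, 1], [0, 0, 0, -0.02965, 0.01445, 0, 1], [0, 0, 0, -0.02965, 0.01445, 0, 1], [0, 0, 0, -0.02965, 0.01445, 0, 1], [0, 0, 0, -0.02965, 0.01445, 0, 1], [0, 0, 0, -0.02965, 0.01445, 0, 1], [0, 0, 0, -0.02965, 0.01445, 0, 1], [0, 0, 0, -0.02965, 0.01445, 0, 1]])

```text
clock: 1.68
ee_pos: [0.3929, 0.4019, 0.1828]
orientation: [[-0.221, 0.975, 0.0], [0.975, 0.221, 0.0], [0.0, 0.0, -1.0]]
contact_force: [1.0, 0.6, 0.6]
finger_gap: 1.004
```

play_rows(targets=[[0, 0, 0, -0.02965, 0.01445, 0, 1], [0, 0, 0, -0.02965, 0.01445, 0, 1], [0, 0, 0, -0.02965, 0.01445, 0, 1], [0, 0, 0, -0.02965, 0.01445, 0, 1], [0, 0, 0, -0.02965, 0.01445, 0, 1], [0, 0, 0, -0.02965, 0.01445, 0, 1], [0, 0, 0, -0.02965, 0.01445, 0, 1], [0, 0, 0, -0.02965, 0.01445, 0, 1]])

```text
clock: 2.35
ee_pos: [0.5581, 0.196, 0.1828]
orientation: [[-0.221, 0.975, 0.0], [0.975, 0.221, 0.0], [0.0, 0.0, -1.0]]
contact_force: [-0.7, 0.3, -0.0]
finger_gap: 1.004
```

play_rows(targets=[[0, 0, 0, 0, 0, 0, 1], [0, 0, 0, 0, 0, 0, 1], [0, 0, 0, 0, 0, 0, 1]])

```text
clock: 2.6
ee_pos: [0.5569, 0.1977, 0.1825]
orientation: [[-0.221, 0.975, -0.001], [0.975, 0.221, 0.0], [0.0, -0.001, -1.0]]
contact_force: [-0.5, 0.0, -0.1]
finger_gap: 0.999
```

Run:
```python
from h import *
from bench import robot
c=robot.camera("wrist"); cv2.imwrite("pics/w2.png",c["color"][:,:,::-1]); print(c["eye"],c["orientation"])
print(robot.get_obs()["ee_pos"])
```

```text
[0.5408 0.2753 0.3846] [[ 0.9753  0.2128  0.0599]
 [ 0.221  -0.9385 -0.2651]
 [-0.0002  0.2718 -0.9624]]
[0.5567 0.1982 0.1825]
```

View pics/w2.png

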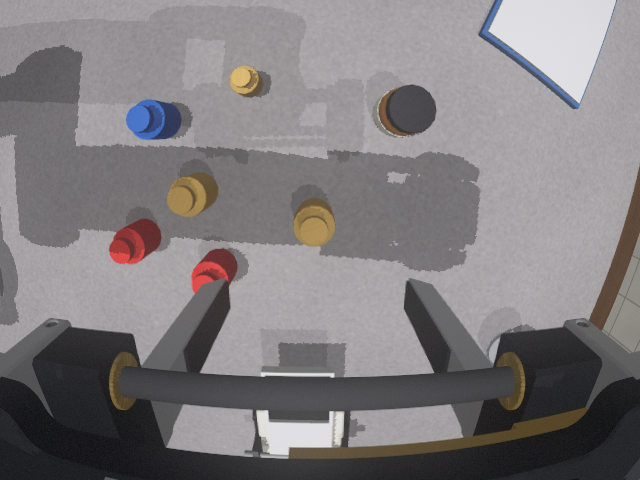

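```bash
cat >> h.py <<'E'
def wonz(c,u,v,z):
    K=c["intrinsics"]; x=np.array([u-K[0,2],v-K[1,2]]); r=np.hypot(*x); t=r/K[0,0]
    d=np.array([*(np.sin(t)*x/r),np.cos(t)]); d=np.array(c["orientation"])@d; e=np.array(c["eye"]); return e+d*(z-e[2])/d[2]
E
python3 - <<'E'
from h import *
from bench import robot
c=robot.camera("wrist"); crop(c,"pics/w3.png",150,150,350,260,4)
for n,u,v in(("A",313,224),("B",181,201)): print(n,wonz(c,u,v,.066))
E
```

```text
A [0.5535 0.2039 0.066 ]
B [0.4317 0.199  0.066 ]
```

View pics/w3.png

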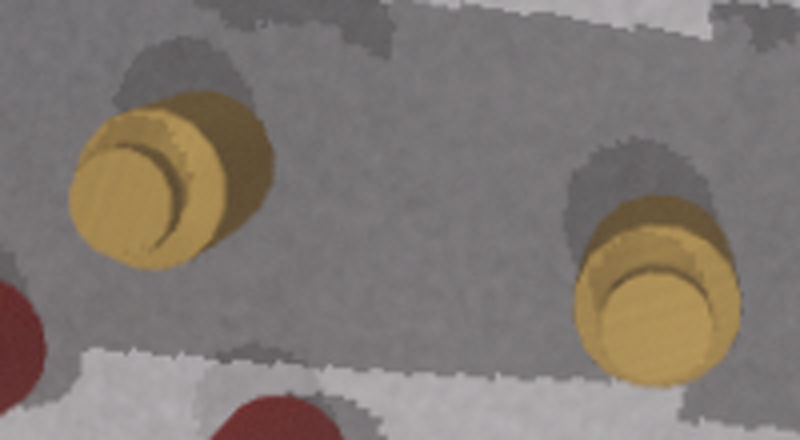

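play_rows(targets=[[0, 0, 0, -0.0018, -0.0021, 0.02, 1], [0, 0, 0, 0, 0, 0.028, 1], [0, 0, 0, 0, 0, 0.03, 1], [0, 0, 0, 0, 0, 0.03, 1], [0, 0, 0, 0, 0, 0.03, 1], [0, 0, 0, 0, 0, 0.02, 1], [0, 0, 0, 0, 0, 0.01, 1], [0, 0, 0, 0, 0, 0, 1]])

```text
clock: 3.37
ee_pos: [0.5531, 0.1958, 0.0122]
orientation: [[-0.222, 0.975, -0.005], [0.975, 0.222, -0.001], [0.0, -0.005, -1.0]]
contact_force: [-1.1, -0.2, 0.0]
finger_gap: 0.997
```

play_rows(targets=[[0, 0, 0, 0, 0, 0, -1], [0, 0, 0, 0, 0, 0, -1], [0, 0, 0, 0, 0, 0, -1], [0, 0, 0, 0, 0, 0, -1], [0, 0, 0, 0, 0, 0, -1], [0, 0, 0, 0, 0, 0, -1], [0, 0, 0, 0, 0, 0, -1], [0, 0, 0, 0, 0, 0, -1]], squeeze=25)

```text
clock: 4.03
ee_pos: [0.5557, 0.1952, 0.0148]
orientation: [[-0.221, 0.975, 0.0], [0.975, 0.221, 0.0], [-0.0, 0.0, -1.0]]
contact_force: [-0.0, 0.5, -0.8]
finger_gap: 0.468
```

play_rows(targets=[[0, 0, 0, 0, 0, 0, -1], [0, 0, 0, 0, 0, 0, -1], [0, 0, 0, 0, 0, 0, -1], [0, 0, 0, 0, 0, 0, -1]])

```text
clock: 4.37
ee_pos: [0.5552, 0.1951, 0.0146]
orientation: [[-0.221, 0.975, -0.001], [0.975, 0.221, -0.0], [-0.0, -0.001, -1.0]]
contact_force: [-3.8, -1.3, 3.6]
finger_gap: 0.417
```

play_rows(targets=[[0, 0, 0, 0, 0, -0.01, -1], [0, 0, 0, 0, 0, -0.02, -1], [0, 0, 0, 0, 0, -0.025, -1], [0, 0, 0, 0, 0, -0.025, -1], [0, 0, 0, 0, 0, -0.02, -1], [0, 0, 0, 0, 0, -0.01, -1], [0, 0, 0, 0, 0, 0, -1], [0, 0, 0, 0, 0, 0, -1]])

```text
clock: 5.03
ee_pos: [0.5552, 0.1952, 0.124]
orientation: [[-0.221, 0.975, -0.0], [0.975, 0.221, -0.0], [0.0, -0.0, -1.0]]
contact_force: [-0.3, 0.5, -4.7]
finger_gap: 0.412
```

play_rows(targets=[[0, 0, 0, -0.0157, -0.0018, 0, -1], [0, 0, 0, -0.03, -0.003, 0, -1], [0, 0, 0, -0.035, -0.003, 0, -1], [0, 0, 0, -0.035, -0.003, 0, -1], [0, 0, 0, -0.035, -0.003, 0, -1], [0, 0, 0, -0.025, -0.002, 0, -1], [0, 0, 0, -0.015, -0.001, 0, -1], [0, 0, 0, 0, 0, 0, -1]])

```text
clock: 5.7
ee_pos: [0.5807, 0.003, 0.1227]
orientation: [[-0.217, 0.976, -0.003], [0.976, 0.217, -0.0], [0.0, -0.003, -1.0]]
contact_force: [0.3, 0.3, -5.1]
finger_gap: 0.414
```

play_rows(targets=[[0, 0, 0, 0, 0, 0.005, -1], [0, 0, 0, 0, 0, 0.01, -1], [0, 0, 0, 0, 0, 0.01, -1], [0, 0, 0, 0, 0, 0.005, -1], [0, 0, 0, 0, 0, 0, -1], [0, 0, 0, 0, 0, 0, -1]])

```text
clock: 6.2
ee_pos: [0.5807, 0.0063, 0.0937]
orientation: [[-0.222, 0.975, -0.002], [0.975, 0.222, 0.0], [0.001, -0.002, -1.0]]
contact_force: [0.1, 0.2, -4.5]
finger_gap: 0.42
```

Run:
```python
from h import *
from bench import robot
print(robot.get_obs()["ee_pos"])
c=robot.camera("side"); crop(c,"pics/s4.png",280,150,480,300,4)
c=robot.camera("top"); crop(c,"pics/t4.png",280,100,480,250,4)
```

```text
[0.5807 0.0063 0.0937]
```

View pics/s4.png

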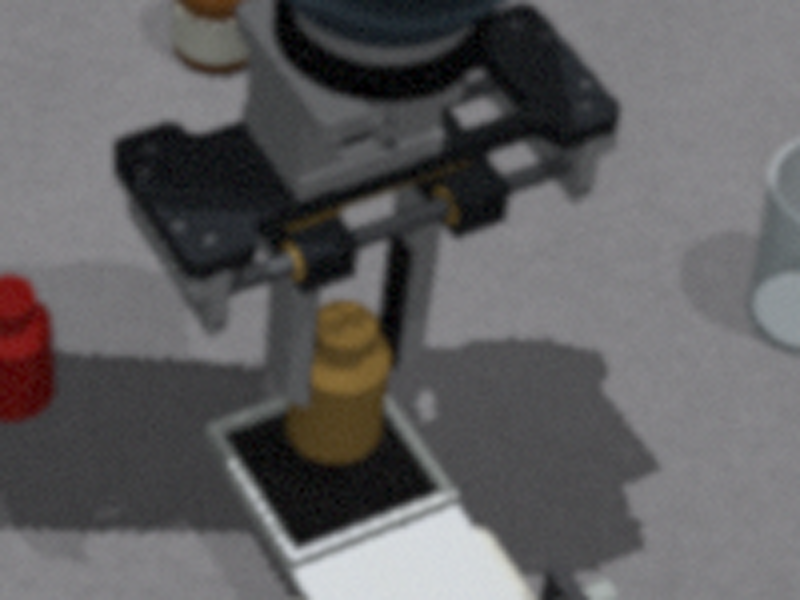

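View pics/t4.png

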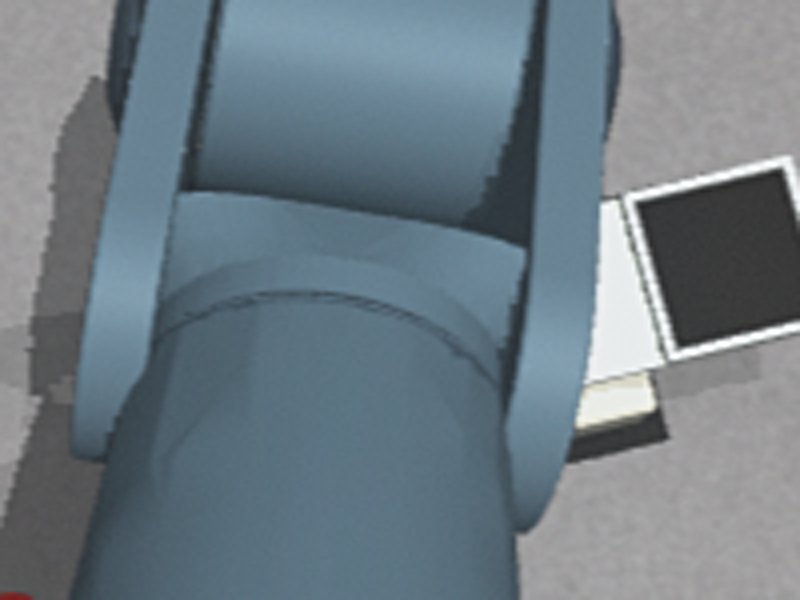

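play_rows(targets=[[0, 0, 0, 0, 0, 0.006, -1], [0, 0, 0, 0, 0, 0.008, -1], [0, 0, 0, 0, 0, 0.006, -1], [0, 0, 0, 0, 0, 0, -1], [0, 0, 0, 0, 0, 0, -1]])

```text
clock: 6.72
ee_pos: [0.5807, 0.0056, 0.0737]
orientation: [[-0.221, 0.975, -0.002], [0.975, 0.221, 0.0], [0.001, -0.002, -1.0]]
contact_force: [-0.7, -0.3, -4.7]
finger_gap: 0.417
```

play_rows(targets=[[0, -1, 0, 0, 0, 0.0045, -1], [0, -2, 0, 0, 0, 0.004, -1], [0, -2, 0, 0, 0, 0.004, -1], [0, -2, 0, 0, 0, 0.003, -1], [0, -1, 0, 0, 0, 0.001, -1], [0, 0, 0, 0, 0, 0, -1], [0, 0, 0, 0, 0, 0, -1], [0, 0, 0, 0, 0, 0, -1]])

```text
clock: 7.38
ee_pos: [0.5821, 0.0048, 0.0588]
orientation: [[-0.218, 0.975, 0.032], [0.966, 0.221, -0.135], [-0.139, 0.001, -0.99]]
contact_force: [0.9, 0.4, -3.4]
finger_gap: 0.413
```

Run:
```python
from h import *
from bench import robot
o=robot.get_obs();print(o["ee_pos"],o["contact_force"],o["moment"])
c=robot.camera("side"); crop(c,"pics/s5.png",290,180,490,330,4)
```

```text
[0.5821 0.0048 0.0588] [ 0.923   0.3595 -3.3711] [ 0.3036 -0.0517  0.0224]
```

View pics/s5.png

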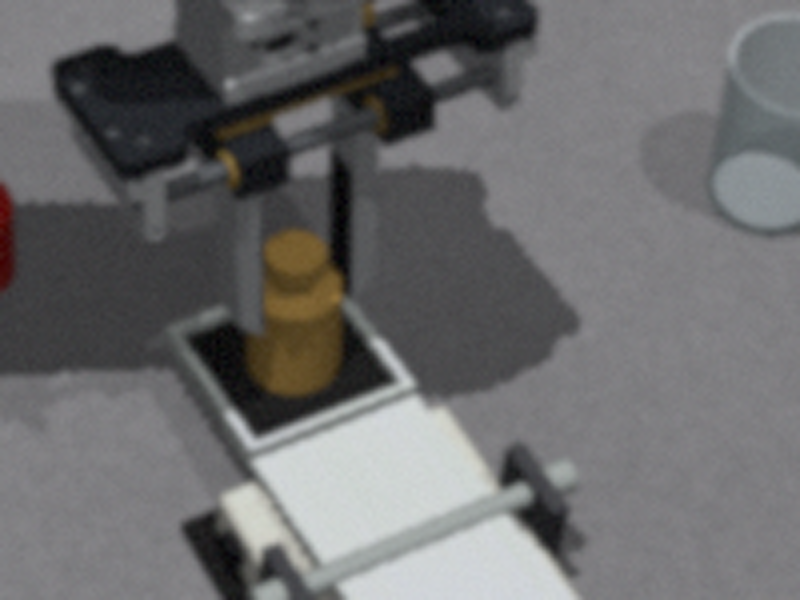

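play_rows(targets=[[0, 0, 0, 0, 0, 0.002, -1], [0, 0, 0, 0, 0, 0.0015, -1], [0, 0, 0, 0, 0, 0, -1], [0, 0, 0, 0, 0, 0, -1]])

```text
clock: 7.77
ee_pos: [0.582, 0.0047, 0.0552]
orientation: [[-0.218, 0.975, 0.032], [0.966, 0.221, -0.135], [-0.139, 0.001, -0.99]]
contact_force: [-0.7, 3.6, 2.1]
finger_gap: 0.416
```

play_rows(targets=[[0, 0, 0, 0, 0, -0.0005, 0.2], [0, 0, 0, 0, 0, 0, 0.2], [0, 0, 0, 0, 0, 0, 0.2], [0, 0, 0, 0, 0, 0, 0.2], [0, 0, 0, 0, 0, 0, 0.2], [0, 0, 0, 0, 0, 0, 0.2]])

```text
clock: 8.27
ee_pos: [0.5816, 0.0043, 0.0552]
orientation: [[-0.219, 0.975, 0.031], [0.966, 0.221, -0.136], [-0.139, -0.0, -0.99]]
contact_force: [0.0, -0.0, -0.2]
finger_gap: 0.597
```

Run:
```python
from h import *
from bench import robot
o=robot.get_obs();print(o["ee_pos"],o["contact_force"],o["finger_gap"])
c=robot.camera("side"); crop(c,"pics/s6.png",290,180,490,330,4)
```

```text
[0.5816 0.0043 0.0552] [ 0.0105 -0.0424 -0.152 ] 0.5971081087860783
```

View pics/s6.png

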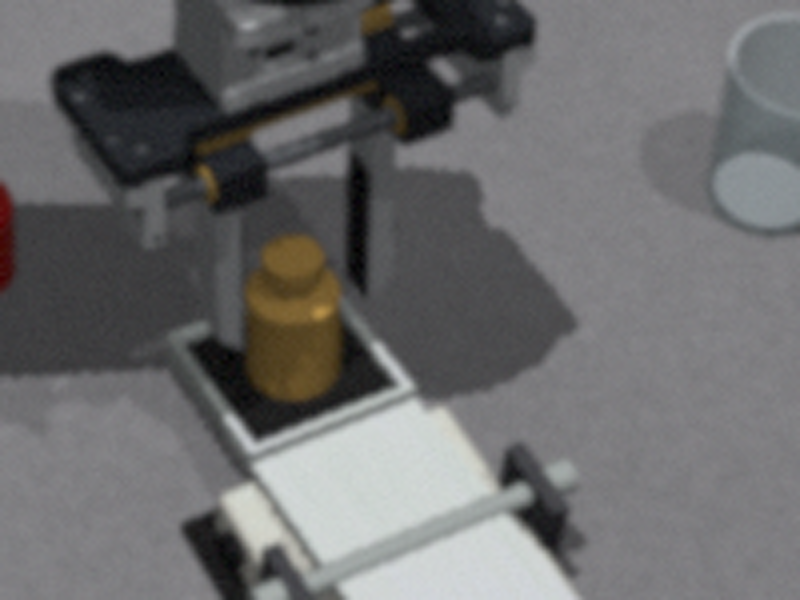

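play_rows(targets=[[0, 0, 0, 0, 0, -0.01, 0.2], [0, 0, 0, 0, 0, -0.02, 0.2], [0, 0, 0, 0, 0, -0.025, 0.2], [0, 0, 0, 0, 0, -0.03, 0.2], [0, 0, 0, 0, 0, -0.03, 1], [0, 4, 0, 0, 0, -0.02, 1], [0, 4, 0, 0, 0, 0, 1], [0, 0, 0, 0, 0, 0, 1]])

```text
clock: 8.98
ee_pos: [0.5792, 0.0211, 0.192]
orientation: [[-0.219, 0.976, 0.005], [0.976, 0.219, -0.0], [-0.001, 0.005, -1.0]]
contact_force: [-0.4, 0.1, -1.3]
finger_gap: 0.853
```

play_rows(targets=[[0, 0, 0, 0.0203, -0.0109, 0, 1], [0, 0, 0, 0.035, -0.018, 0, 1], [0, 0, 0, 0.035, -0.018, 0, 1], [0, 0, 0, 0.035, -0.018, 0, 1], [0, 0, 0, 0.035, -0.018, 0, 1], [0, 0, 0, 0.03, -0.016, 0, 1], [0, 0, 0, 0.015, -0.008, 0, 1], [0, 0, 0, 0, 0, 0, 1]])

```text
clock: 9.65
ee_pos: [0.425, 0.2014, 0.1881]
orientation: [[-0.225, 0.974, -0.001], [0.974, 0.225, -0.001], [-0.001, -0.001, -1.0]]
contact_force: [0.1, -1.3, -0.1]
finger_gap: 1.0
```

play_rows(targets=[[0, 0, 0, 0, 0, 0, 1], [0, 0, 0, 0, 0, 0, 1]])

```text
clock: 9.82
ee_pos: [0.428, 0.1989, 0.1886]
orientation: [[-0.221, 0.975, -0.0], [0.975, 0.221, -0.001], [-0.001, -0.0, -1.0]]
contact_force: [-0.7, -0.4, -0.3]
finger_gap: 1.004
```

Run:
```python
from h import *
from bench import robot
o=robot.get_obs();print(o["ee_pos"],o["orientation"])
c=robot.camera("side"); crop(c,"pics/s7.png",290,180,490,330,4)
c=robot.camera("wrist"); crop(c,"pics/w7.png",200,150,400,300,4)
```

```text
[0.428  0.1989 0.1886] [[-0.2206  0.9754 -0.0001]
 [ 0.9754  0.2206 -0.0011]
 [-0.001  -0.0004 -1.    ]]
```

View pics/s7.png

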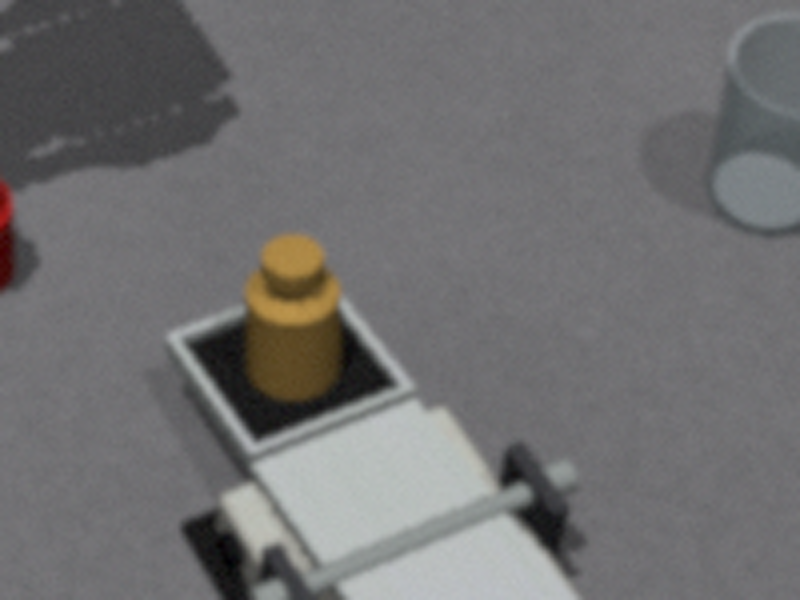

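View pics/w7.png

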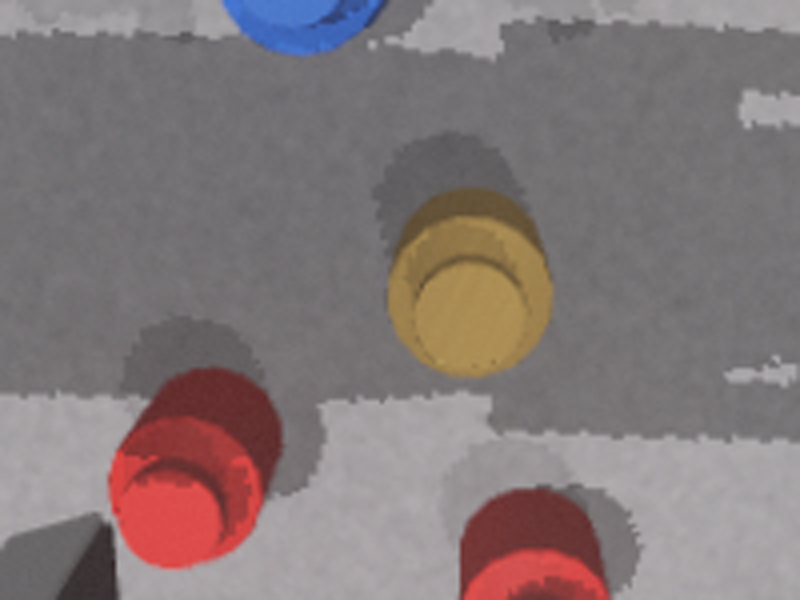

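play_rows(targets=[[0, 0, 0, -0.0008, 0.0019, 0.02, 1], [0, 0, 0, 0, 0, 0.03, 1], [0, 0, 0, 0, 0, 0.032, 1], [0, 0, 0, 0, 0, 0.032, 1], [0, 0, 0, 0, 0, 0.03, 1], [0, 0, 0, 0, 0, 0.02, 0.6], [0, 0, 0, 0, 0, 0.01, 0], [0, 0, 0, 0, 0, 0, -1]])

```text
clock: 10.58
ee_pos: [0.4284, 0.1979, 0.0126]
orientation: [[-0.219, 0.976, -0.005], [0.976, 0.219, -0.001], [-0.0, -0.005, -1.0]]
contact_force: [-0.8, -0.2, -0.4]
finger_gap: 0.821
```

play_rows(targets=[[0, 0, 0, 0, 0, 0, -1], [0, 0, 0, 0, 0, 0, -1], [0, 0, 0, 0, 0, 0, -1], [0, 0, 0, 0, 0, 0, -1], [0, 0, 0, 0, 0, 0, -1], [0, 0, 0, 0, 0, 0, -1], [0, 0, 0, 0, 0, 0, -1], [0, 0, 0, 0, 0, 0, -1]])

```text
clock: 11.25
ee_pos: [0.4295, 0.199, 0.0155]
orientation: [[-0.221, 0.975, -0.001], [0.975, 0.221, -0.0], [-0.0, -0.001, -1.0]]
contact_force: [-4.5, -1.7, 5.6]
finger_gap: 0.412
```

play_rows(targets=[[0, 0, 0, 0, 0, 0, -1], [0, 0, 0, 0, 0, 0, -1], [0, 0, 0, 0, 0, 0, -1]])

```text
clock: 11.5
ee_pos: [0.4296, 0.199, 0.0155]
orientation: [[-0.221, 0.975, -0.001], [0.975, 0.221, -0.0], [-0.0, -0.001, -1.0]]
contact_force: [-4.0, -1.4, 5.9]
finger_gap: 0.415
```

play_rows(targets=[[0, 0, 0, 0, 0, -0.01, -1], [0, 0, 0, 0, 0, -0.025, -1], [0, 0, 0, 0, 0, -0.035, -1], [0, 0, 0, 0, 0, -0.035, -1], [0, 0, 0, 0, 0, -0.03, -1], [0, 0, 0, 0, 0, -0.015, -1], [0, 0, 0, 0, 0, 0, -1], [0, 0, 0, 0, 0, 0, -1]])

```text
clock: 12.17
ee_pos: [0.4297, 0.199, 0.1648]
orientation: [[-0.221, 0.975, 0.001], [0.975, 0.221, 0.0], [-0.0, 0.001, -1.0]]
contact_force: [0.3, -0.1, -5.9]
finger_gap: 0.413
```

play_rows(targets=[[0, 0, 0, -0.0131, 0.0031, 0, -1], [0, 0, 0, -0.025, 0.006, 0, -1], [0, 0, 0, -0.035, 0.0085, 0, -1], [0, 0, 0, -0.035, 0.0085, 0, -1], [0, 0, 0, -0.035, 0.0085, 0, -1], [0, 0, 0, -0.035, 0.0085, 0, -1], [0, 0, 0, -0.035, 0.0085, 0, -1], [0, 0, 0, -0.035, 0.0085, 0, -1]])

```text
clock: 12.83
ee_pos: [0.5418, -0.0309, 0.1615]
orientation: [[-0.221, 0.975, -0.005], [0.975, 0.221, 0.002], [0.003, -0.005, -1.0]]
contact_force: [-0.1, 0.3, -3.6]
finger_gap: 0.415
```

play_rows(targets=[[0, 0, 0, -0.035, 0.0085, 0, -1], [0, 0, 0, -0.035, 0.0085, 0, -1], [0, 0, 0, -0.035, 0.0085, 0, -1], [0, 0, 0, -0.035, 0.0085, 0, -1], [0, 0, 0, -0.03, 0.006, 0, -1], [0, 0, 0, -0.015, 0.004, 0, -1], [0, 0, 0, 0, 0, 0, -1], [0, 0, 0, 0, 0, 0, -1]])

```text
clock: 13.5
ee_pos: [0.6254, -0.2001, 0.1612]
orientation: [[-0.22, 0.976, -0.005], [0.976, 0.22, 0.003], [0.004, -0.004, -1.0]]
contact_force: [-0.8, 0.4, -5.7]
finger_gap: 0.415
```

Run:
```python
from h import *
from bench import robot
o=robot.get_obs();print(o["ee_pos"],o["orientation"],o["contact_force"])
c=robot.camera("side"); crop(c,"pics/s8.png",310,200,510,400,3)
c=robot.camera("top"); crop(c,"pics/t8.png",310,100,510,250,3)
print(onz(robot.camera("side"),0,0,0)*0, proj(robot.camera("side"),(.627,-.2005,.055)))
```

```text
[ 0.6254 -0.2001  0.1612] [[-0.2196  0.9756 -0.0053]
 [ 0.9756  0.2196  0.0032]
 [ 0.0043 -0.0044 -1.    ]] [-0.7514  0.3972 -5.6686]
[-0.  0.  0.] [428.6498 367.6263]
```

View pics/s8.png

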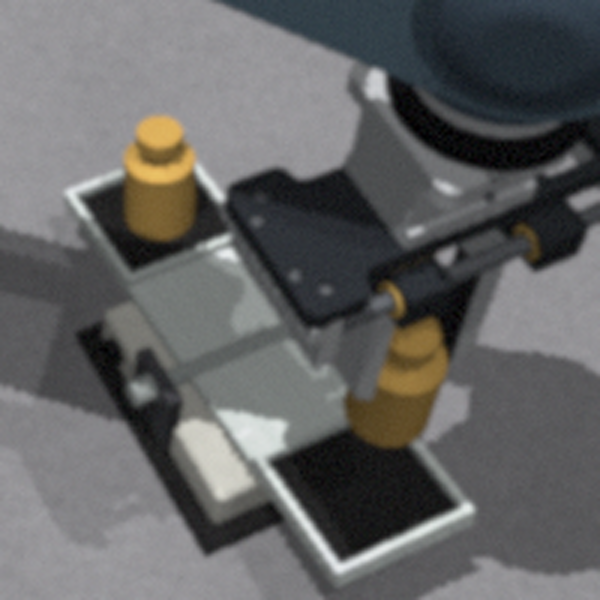

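View pics/t8.png

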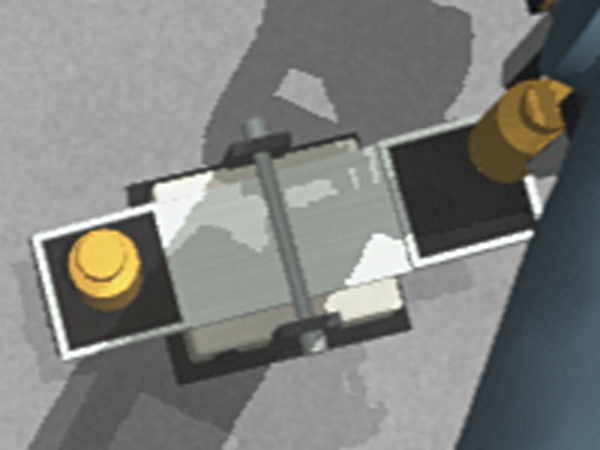

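play_rows(targets=[[0, 0, 0, 0, 0.0015, 0.008, -1], [0, 0, 0, 0, 0, 0.014, -1], [0, 0, 0, 0, 0, 0.015, -1], [0, 0, 0, 0, 0, 0.013, -1], [0, 0, 0, 0, 0, 0.009, -1], [0, 0, 0, 0, 0, 0.004, -1], [0, 0, 0, 0, 0, 0, -1], [0, 0, 0, 0, 0, 0, -1]])

```text
clock: 14.37
ee_pos: [0.6287, -0.2001, 0.102]
orientation: [[-0.221, 0.975, 0.0], [0.975, 0.221, -0.0], [-0.0, 0.0, -1.0]]
contact_force: [0.1, 0.7, -4.4]
finger_gap: 0.415
```

play_rows(targets=[[0, 0, 0, 0, 0, 0.004, -1], [0, 0, 0, 0, 0, 0.005, -1], [0, 0, 0, 0, 0, 0.005, -1], [0, 0, 0, 0, 0, 0.004, -1], [0, 0, 0, 0, 0, 0.003, -1], [0, 0, 0, 0, 0, 0.002, -1], [0, 0, 0, 0, 0, 0, -1], [0, 0, 0, 0, 0, 0, -1]])

```text
clock: 15.03
ee_pos: [0.6288, -0.2002, 0.0793]
orientation: [[-0.221, 0.975, 0.001], [0.975, 0.221, -0.0], [-0.001, 0.001, -1.0]]
contact_force: [0.5, 0.2, -2.6]
finger_gap: 0.416
```

Run:
```python
from h import *
from bench import robot
o=robot.get_obs();print(o["ee_pos"],o["orientation"],o["contact_force"])
c=robot.camera("side"); crop(c,"pics/s9.png",310,200,510,400,3)
```

```text
[ 0.6288 -0.2002  0.0793] [[-0.2208  0.9753  0.0007]
 [ 0.9753  0.2208 -0.0004]
 [-0.0006  0.0006 -1.    ]] [ 0.4902  0.1809 -2.5501]
```

View pics/s9.png

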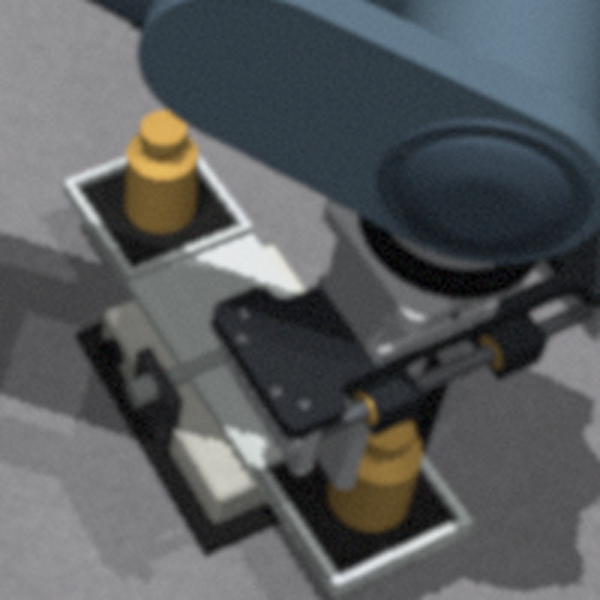

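play_rows(targets=[[0, 0, 0, 0, 0, 0.002, -1], [0, 0, 0, 0, 0, 0.002, -1], [0, 0, 0, 0, 0, 0.002, -1], [0, 0, 0, 0, 0, 0.001, -1], [0, 0, 0, 0, 0, 0.001, -1], [0, 0, 0, 0, 0, 0.001, -1], [0, 0, 0, 0, 0, 0, -1], [0, 0, 0, 0, 0, 0, -1]])

```text
clock: 15.75
ee_pos: [0.6289, -0.2006, 0.0704]
orientation: [[-0.221, 0.975, 0.001], [0.975, 0.221, -0.001], [-0.001, 0.001, -1.0]]
contact_force: [0.0, -3.7, 1.6]
finger_gap: 0.411
```

Run:
```python
from h import *
from bench import robot
o=robot.get_obs();print(o["ee_pos"],o["contact_force"])
c=robot.camera("side"); crop(c,"pics/s10.png",310,200,510,400,3)
```

```text
[ 0.6289 -0.2006  0.0704] [ 0.0415 -3.661   1.6187]
```

View pics/s10.png

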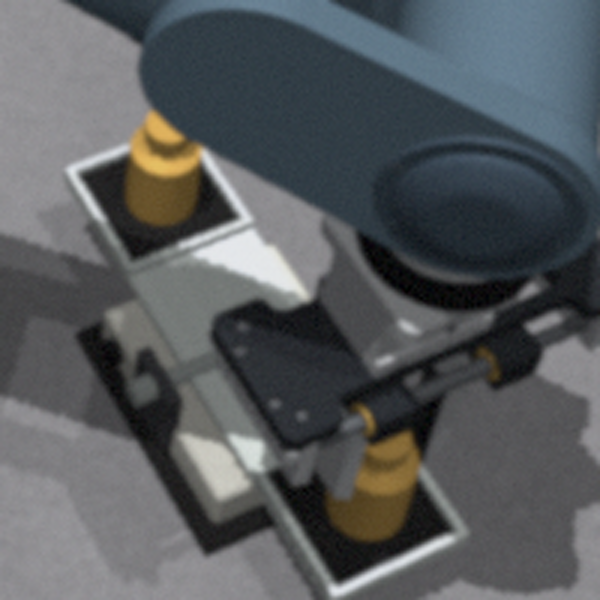

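play_rows(targets=[[0, 0, 0, 0, 0, 0, 0.2], [0, 0, 0, 0, 0, 0, 0.2], [0, 0, 0, 0, 0, 0, 0.2], [0, 0, 0, 0, 0, 0, 0.2], [0, 0, 0, 0, 0, 0, 0.2], [0, 0, 0, 0, 0, 0, 0.2]])

```text
clock: 16.3
ee_pos: [0.6284, -0.1997, 0.0697]
orientation: [[-0.221, 0.975, -0.0], [0.975, 0.221, 0.0], [0.001, -0.0, -1.0]]
contact_force: [0.7, -0.6, -1.4]
finger_gap: 0.599
```

Run:
```python
from h import *
from bench import robot
o=robot.get_obs();print(o["ee_pos"],o["contact_force"],o["finger_gap"])
c=robot.camera("side"); crop(c,"pics/s11.png",310,200,510,400,3)
```

```text
[ 0.6284 -0.1997  0.0697] [ 0.7232 -0.5889 -1.3644] 0.5994214605560569
```

View pics/s11.png

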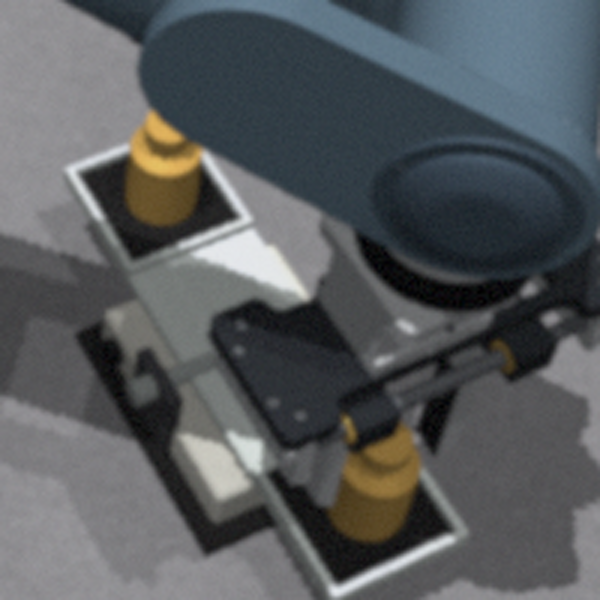

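Released and standing; lift straight up slowly, then away.

play_rows(targets=[[0, 0, 0, 0, 0, -0.005, 0.2], [0, 0, 0, 0, 0, -0.012, 0.2], [0, 0, 0, 0, 0, -0.02, 0.2], [0, 0, 0, 0, 0, -0.03, 0.2], [0, 0, 0, 0, 0, -0.035, 0.2], [0, 0, 0, 0, 0, -0.035, 0.2], [0, 0, 0, 0, 0, -0.03, 0.2], [0, 0, 0, 0, 0, -0.02, 0.2]])

```text
clock: 17.02
ee_pos: [0.6297, -0.2006, 0.2629]
orientation: [[-0.221, 0.975, 0.006], [0.975, 0.221, -0.003], [-0.004, 0.005, -1.0]]
contact_force: [1.3, -0.6, -1.0]
finger_gap: 0.597
```

play_rows(targets=[[0, 0, 0, -0.02, -0.01, 0, 0.2], [0, 0, 0, -0.03, -0.015, 0, 0.2], [0, 0, 0, -0.03, -0.015, 0, 0.2], [0, 0, 0, -0.03, -0.015, 0, 0.2], [0, 0, 0, -0.03, -0.015, 0, 0.2], [0, 0, 0, -0.02, -0.01, 0, 0.2], [0, 0, 0, 0, 0, 0, 0.2], [0, 0, 0, 0, 0, 0, 0.2]])

```text
clock: 17.68
ee_pos: [0.5855, -0.3746, 0.2578]
orientation: [[-0.219, 0.976, 0.001], [0.976, 0.219, -0.0], [-0.0, 0.001, -1.0]]
contact_force: [0.2, -0.1, 0.5]
finger_gap: 0.599
```

Run:
```python
from h import *
from bench import robot
o=robot.get_obs();print(o["clock"],o["ee_pos"],o["contact_force"],o["finger_gap"])
c=robot.camera("side"); crop(c,"pics/s12.png",310,200,510,400,3)
c=robot.camera("top"); crop(c,"pics/t12.png",310,100,510,250,3)
```

```text
17.6833 [ 0.5855 -0.3746  0.2578] [ 0.2333 -0.0598  0.5062] 0.5994395513764488
```

View pics/s12.png

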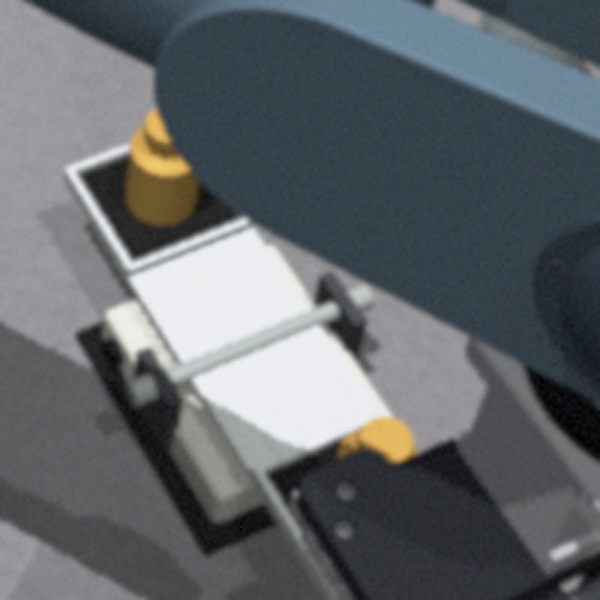

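View pics/t12.png

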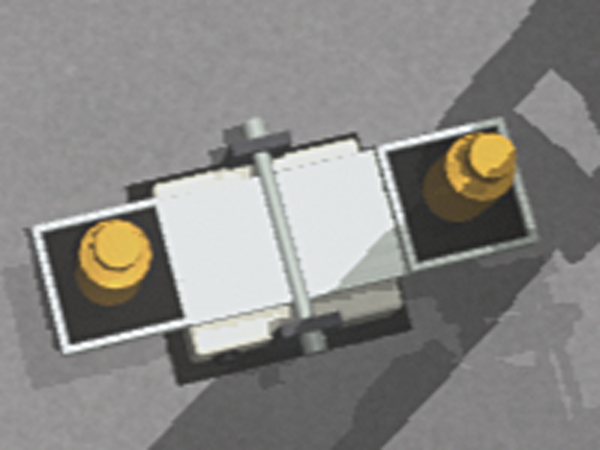

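play_rows(targets=[[0, 0, 0, 0.02, -0.01, 0, 0.2], [0, 0, 0, 0.036, -0.01, 0, 0.2], [0, 0, 0, 0.036, -0.01, 0, 0.2], [0, 0, 0, 0.036, -0.01, 0, 0.2], [0, 0, 0, 0.036, -0.01, 0, 0.2], [0, 0, 0, 0.036, -0.01, 0, 0.2], [0, 0, 0, 0.036, -0.01, 0, 0.2], [0, 0, 0, 0.036, 0, 0, 0.2]])

```text
clock: 18.45
ee_pos: [0.4559, -0.1212, 0.2572]
orientation: [[-0.222, 0.975, 0.001], [0.975, 0.222, -0.0], [-0.0, 0.0, -1.0]]
contact_force: [0.5, 0.5, 0.2]
finger_gap: 0.6
```

play_rows(targets=[[0, 0, 0, 0.036, 0, 0, 0.2], [0, 0, 0, 0.036, 0, 0, 0.2], [0, 0, 0, 0.036, 0, 0, 0.2], [0, 0, 0, 0.036, 0, 0, 0.2], [0, 0, 0, 0.036, 0, 0, 0.2], [0, 0, 0, 0.036, 0, 0, 0.2], [0, 0, 0, 0.036, 0, 0, 0.2], [0, 0, 0, 0.036, 0, 0, 0.2]])

```text
clock: 19.12
ee_pos: [0.3924, 0.1597, 0.2575]
orientation: [[-0.223, 0.975, 0.002], [0.975, 0.223, 0.0], [0.0, 0.002, -1.0]]
contact_force: [0.6, 0.6, -0.1]
finger_gap: 0.598
```

play_rows(targets=[[0, 0, 0, 0.036, 0, 0, 0.2], [0, 0, 0, 0.036, 0, 0, 0.2], [0, 0, 0, 0.036, 0, 0, 0.2], [0, 0, 0, 0.03, 0, 0, 0.2], [0, 0, 0, 0.02, 0, 0, 0.2], [0, 0, 0, 0, 0, 0, 0.2], [0, 0, 0, 0, 0, 0, 0.2], [0, 0, 0, 0, 0, 0, 0.2]])

```text
clock: 19.78
ee_pos: [0.3585, 0.3109, 0.2571]
orientation: [[-0.222, 0.975, 0.0], [0.975, 0.222, -0.0], [-0.0, 0.0, -1.0]]
contact_force: [-0.7, -1.0, 0.4]
finger_gap: 0.6
```

Run:
```python
from h import *
from bench import robot
o=robot.get_obs();print(o["clock"],o["ee_pos"],o["contact_force"],o["finger_gap"])
c=robot.camera("side"); crop(c,"pics/s13.png",310,200,490,400,3); cv2.imwrite("pics/s13f.png",c["color"][:,:,::-1])
c=robot.camera("top"); crop(c,"pics/t13.png",310,100,510,250,4)
```

```text
19.7833 [0.3585 0.3109 0.2571] [-0.6988 -1.0347  0.4401] 0.5998682973267347
```

View pics/s13.png

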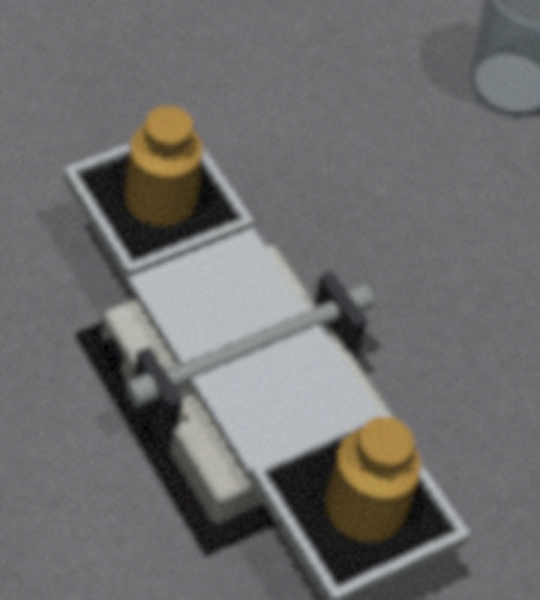

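View pics/t13.png

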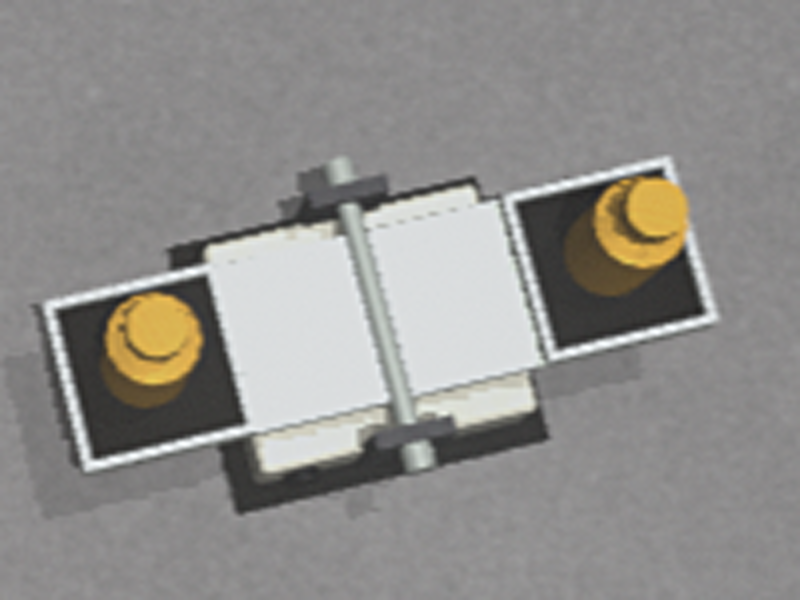

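Run:
```python
from h import *
from bench import robot
S=robot.camera("side");T=robot.camera("top")
def tri(s,t):
    e1,d1=ray(S,*s);e2,d2=ray(T,*t)
    A=np.stack([d1,-d2],1);k=np.linalg.lstsq(A,e2-e1,rcond=None)[0];p,q=e1+k[0]*d1,e2+k[1]*d2
    return (p+q)/2,np.linalg.norm(p-q)
f=lambda a,b:((a[0]/3+310,a[1]/3+200),(b[0]/4+310,b[1]/4+100))
for n,a,b in (("knobL",(169,126),(158,326)),("knobR",(386,443),(657,208)),("cornL-out+x",(195,130),(0,0)),
 ("rim Lnear",(66,170),(85,470)),("rim Rnear",(335,597),(716,320)),("rim Rfar",(468,533),(670,158))):
    s,t=f(a,b)
    if b!=(0,0): print(n,*tri(s,t))
# base shifts: bottom-front silhouettes in side view -> base centre
for n,a in (("L",(162,225)),("R",(368,540))):
    p=onz(S,a[0]/3+310,a[1]/3+200,.055); v=p[:2]-S["eye"][:2]; print(n,p[:2]+.02*v/np.linalg.norm(v))
```

```text
knobL [0.5833 0.0052 0.1179] 0.002184657636811889
knobR [ 0.6304 -0.2032  0.1168] 0.0021089546067920547
rim Lnear [0.5349 0.0336 0.0578] 0.0024123289304752997
rim Rnear [ 0.5979 -0.2472  0.0578] 0.0027942748709080104
rim Rfar [ 0.672  -0.2308  0.0599] 0.0030603941553746495
L [0.5867 0.005 ]
R [ 0.6376 -0.2048]
```

Run:
```python
from h import *
from bench import robot
out=[]
for n,(x0,y0,x1,y1) in (("side",(330,220,480,390)),("top",(320,130,500,230))):
    c=robot.camera(n); s=4; im=cv2.resize(c["color"][y0:y1,x0:x1,::-1],None,fx=s,fy=s,interpolation=cv2.INTER_CUBIC)
    for ctr in ((.5833,.0052),(.6304,-.2032)):
        for z,r in ((.055,.02),(.101,.02),(.121,.013)):
            P=[((proj(c,(ctr[0]+r*np.cos(a),ctr[1]+r*np.sin(a),z))-(x0,y0)+.5)*s).astype(int) for a in np.linspace(0,6.283,40)]
            cv2.polylines(im,[np.array(P)],True,(0,255,0),1)
    cv2.imwrite(f"pics/ov_{n}.png",im)
```

```text
(no output)
```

View pics/ov_side.png

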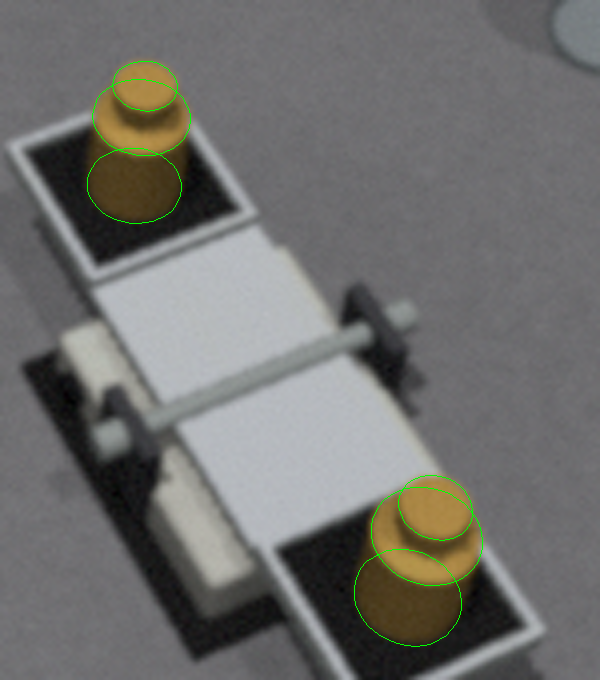

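View pics/ov_top.png

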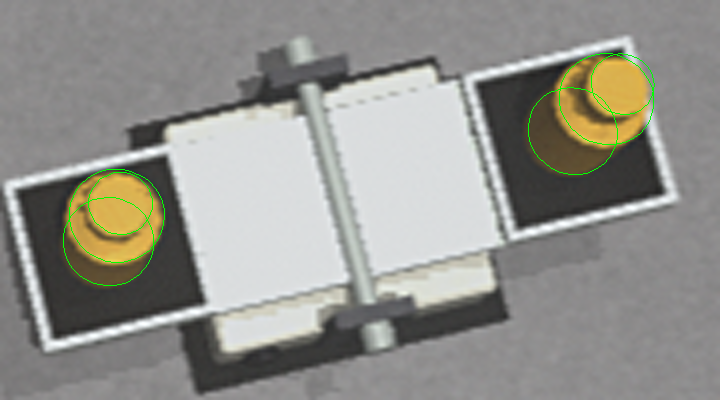

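Run:
```python
from bench import robot
o=robot.get_obs();print(o["clock"],o["contact_force"]);print(robot.finish_job())
```

```text
20.0833 [ 0.5272603   0.21701219 -0.26991537]
the job is handed in; nothing more can be done
None
```

I placed one large brass weight in each pan of the rocker, first the left and then the right. The arm then moved clear and I handed the job in at 20.1 s; no verdict was reported.

**Placing:**
- **Left pan:** I followed the tray down to its stop with the tool tilted about 8 degrees, so the weight was released flat on the sloping floor.
- **Right pan:** I pressed the second weight down until its pan was level, then released it.

**Last checks (side and top cameras, arm out of view):**
- **Level:** the near corners of the left and right rims both came out at 57.8 mm. The far right corner read 59.9 mm, about 2 mm off and within the calibration error.
- **Position:** both weights are about 3–5 mm from the pan centres I measured at the start.
- **Upright:** outlines projected for upright weights fit both weights in both views to about 2 mm.
- **Disagreement:** a rougher estimate from the lower edges in the side view put the base of the right weight about 7 mm from its knob, and the left about 3 mm. I put this down to picking a blurred edge, because the outlines show no lean.
- **Forces:** the wrist force readings after each move stayed below about 8 N, and the gripper touched nothing at the end. I left the red and blue look-alikes and the small weight alone.

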